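Tip a freshly primed mortar panel up on edge in the drying rack

TASK

The flat mortar panel on the front of the drying rack has just been primed with resin: tip it up so that it stands on its far edge in the free front slot, leaning back against the teeth behind that slot with the primed face away from you, and let go of it. The resin is still tacky, so nothing of the robot may touch the primed patch; the panel's edges and bare underside may be pushed and lifted. Leave the panel already standing in the rack, the two resin tubs and the cup where they are.

Things in the scene. Friction and masses are not known exactly. Their poses are not given: they have to be found in the camera images.
- rack: Fixed steel drying rack: two upright notched combs, 10 mm broad, at y = -58 and +58 mm, open between them down to the worktop but for 8 mm tie rods across, 24 mm up, at x = -25, 30, 105 mm. Origin: on the worktop, midway between the combs, below the front corner of the front notch; x from the rack's front to its back, away from the robot, z up. The combs run from x = -110 to 120 mm.
- rest_front (a point): Front end of the flat rest, midway between the combs, at rack x = -110 mm, 60 mm above the worktop. From here to x = 0 the tops of both combs are flat, 60 mm high: the rest on which the panel lies. Axes: the rack's.
- slot (a point): Middle of the floor of the front notch (the free slot): rack x = 9 mm, 46 mm above the worktop. The notch in each comb is 18 mm long (x = 0 to 18) and 14 mm deep. Two more follow, 40 and 80 mm farther back. Axes: the rack's.
- teeth (a point): Midway between the tops of the two teeth behind the front notch, one on each comb. Each tooth is 9 mm thick; its front face rises from the notch's floor at rack x = 18 mm, leaning back (toward +x) 10 degrees, to 133 mm above the worktop. Like teeth follow 40 and 80 mm farther back.
- panel: Mortar panel, 110 (x) by 160 (y) by 10 mm (z), 0.2 to 0.4 kg, its underside bare. Origin: centre of the underside; z out of the primed upper face. Starts flat across the two rests, askew and short of the teeth; pushed on it slides over the notches until both teeth stop and square it. As its near (-x) edge is then raised the far edge sinks into the notches; past upright it falls back on the teeth.
- panel_coat: Tacky primed patch: orange-brown resin, 84 (panel x) by 76 mm (panel y), 1 mm thick, in the middle of the panel's upper face. The margin round it is bare: 13 mm at the near and far edges, 42 mm at the sides, where the combs' teeth bear. Origin: that of the panel.
- panel_foot (a point): Middle of the panel's far (+x) narrow face, half way through the thickness: the edge that goes down into the slot.
- panel_done: A like panel already standing on edge in the rack's second slot, loose. Origin: centre of its bare face, which faces the robot.
- resin_a: White tub with a red lid, 68 mm across, 70 mm tall, loose; origin under its centre.
- resin_b: White tub with a blue lid, 58 mm across, 60 mm tall, loose; origin under its centre.
- mixing_cup: White cup, 60 mm across, 64 mm tall, loose; origin under its centre.

How it is judged:
By the outcome, as a careful person would: the job done as asked, in the order asked, and still so for the second after the job is handed in, with the robot touching nothing.
It also fails if it takes over 40 s, if anything falls off the work surface, if the arm or the gripper's body presses on something with over 40 N, if the wrist force passes 120 N, or if a joint passes its speed limit or range.

ROBOT

A 6-joint arm with a two-finger parallel gripper is mounted at the origin on a cart in front of the work surface, level with it; the furniture and walls round the work are solid. World frame = base frame: x ahead of the robot, y to its left, z up, the work surface at z = 0. Lengths are in m, angles in degrees, forces in N, time in s.
With the tool pointing down it reaches from about 0.325 to 0.775 m from the base axis. Payload 5.5 kg.
Tool frame: the origin (TCP) lies at the centre of the arm's flange, where the gripper is bolted on; the fingertips stand 182 mm ahead of it and the grasp point (between the pads) lies 163 mm ahead of it; z points along the fingers, y is the line along which they close (so a half turn about z gives the same grasp; the last joint's range is limited). The gripper opens to 88 mm and grips with 3 to 60 N. Pads are 20 mm wide; open, the fingers measure 115 mm over their backs; the gripper's body (75 mm by 178 mm) begins 61 mm behind the grasp point.
Start: joints at [-70.457, 5.22, 70.514, -0, 104.267, -3.249], TCP at [0.232, -0.553, 0.405] pointing down, gripper open.
Joint ranges: [-164.24, 164.24], [-49.07, 125.15], [9.68, 141.18], [-86.29, 266.29], [3.28, 154.24], [-151.56, 151.56]. Speed limits (degrees/s): [147.25, 147.25, 172.46, 180, 180, 180].

INTERFACE

Orientations are given as [roll, pitch, yaw] about the fixed x, y, z axes, in that order (R = Rz(yaw) Ry(pitch) Rx(roll)).
In Python, from station import r gives the robot as it stands. The module is installed in compiled form; this text tells all that it offers. Calls block until the motion is done:
- r.reach(position, orientation): joint-space move of the TCP to a pose.
- r.servo_line(position, rotation=None, speed=0.15): straight line of the TCP; rotation=None keeps the orientation; speed is the mean speed in m/s.
- r.move_joints(angles): joint-space move.
- r.let_go() and r.grab(squeeze=None): open the fingers fully, or close them until they stop; squeeze is the grip in N (None keeps the last).
- r.wait(seconds).
- r.inverse_kinematics(position, orientation): joint angles nearest the present ones, or None.
- r.sense(): the state.
- r.snapshot(name): name is "side" or "top"; returns a dict with "frame" (384x512x3 uint8, red, green, blue), "fx", "fy", "cx", "cy" (pixels), "R" (3x3) and "t" (3): a world point X has camera coordinates R X + t. Camera axes: x right, y down, z forward; pixel columns grow to the right and rows downward; lengths in m; the calibration is good to about 2 mm. A picture is of the moment at which its call begins. There is no depth.
A pose or a line that the arm cannot do raises r.IKError and nothing moves.
- r.hand_in(): hands the job in; it is judged then, once.
The state is a dict: "clock": time; "joints": joint angles; "joint_vel": joint speeds; "joint_torque": joint torques, N m; "tcp_pos": TCP position; "orientation": TCP orientation; "contact_force": force on the tool from outside, world axes, zero at the start; "torque": the same for the moment, N m; "opening": finger opening in m; "gripper_force": force on a finger pad.
Only numpy, scipy, OpenCV 4.12 (cv2) and the standard library are available. Lean on these libraries where they do the work, as an engineer would, in place of code of your own. Each camera call takes 0.05 s, during which the arm holds its last target. There are 200 camera calls.

## Working session

There is one attempt and no reset: what is moved stays moved. The work goes in short steps, each a Python script; the robot and the scene stay as the last script left them, time stands still between calls to the robot, and variables do not carry over. Pictures are saved under pics/ and viewed, at most 10 in all, crops included, and the job is handed in when it is done.

```bash
mkdir -p pics; python3 - <<'E'
from station import r
import cv2, numpy as np
for n in("top","side"):
    s=r.snapshot(n); cv2.imwrite(f"pics/{n}0.png",cv2.resize(s["frame"][:,:,::-1],(768,576)))
    print(n,s["fx"],s["fy"],s["cx"],s["cy"],np.round(s["R"],4).tolist(),np.round(s["t"],4).tolist())
print(r.sense())
E
```

```text
top 354.876264910137 354.876264910137 261.67710877465885 186.28026829262743 [[0.0006, -0.9999, 0.0103], [-0.9845, -0.0024, -0.1755], [0.1755, -0.01, -0.9844]] [0.2774, 0.6334, 0.8345]
side 427.07752533405693 427.07752533405693 264.22520280915717 191.701624474063 [[0.9989, -0.0417, -0.0231], [-0.0372, -0.3792, -0.9246], [0.0298, 0.9244, -0.3803]] [-0.601, 0.2189, 0.6311]
{'clock': 0.1, 'joints': array([-7.04583581e+01,  5.25847720e+00,  7.05757089e+01, -1.93759717e-03,
        1.04265043e+02, -3.24939047e+00]), 'joint_vel': array([-0.03765862, -0.16853089, -0.11779033, -0.08202076, -0.05776646,
        0.02367178]), 'joint_torque': array([ 2.66925679e-03, -4.47855484e+01, -4.07571459e+01,  6.98085199e-02,
        2.84009229e-02, -1.34243546e-04]), 'tcp_pos': array([ 0.23242702, -0.55321042,  0.4036158 ]), 'orientation': array([-1.79900824e+02, -3.74885793e-03,  2.27905533e+01]), 'contact_force': array([-0.28817099, -0.30291246, -0.18643446]), 'torque': array([-0.04913981,  0.04613686,  0.06829076]), 'gripper_force': 0.0, 'opening': 0.0877123642424959}
```

View pics/top0.png

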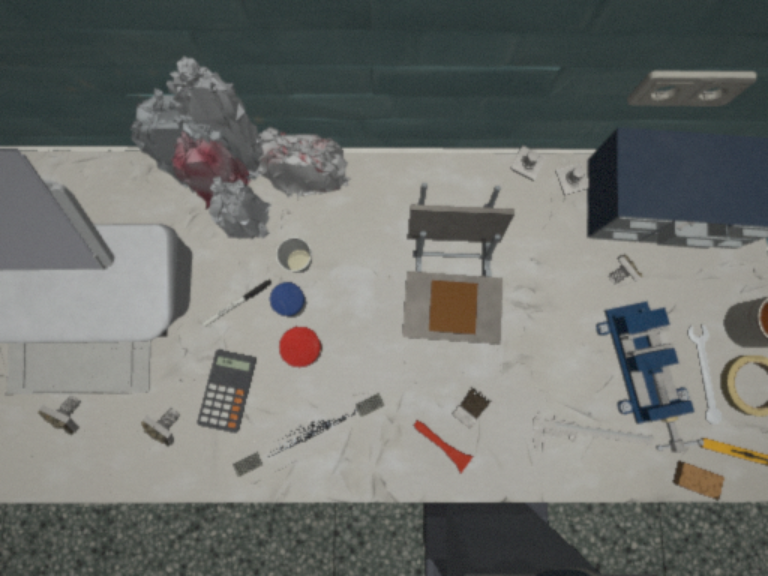

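View pics/side0.png

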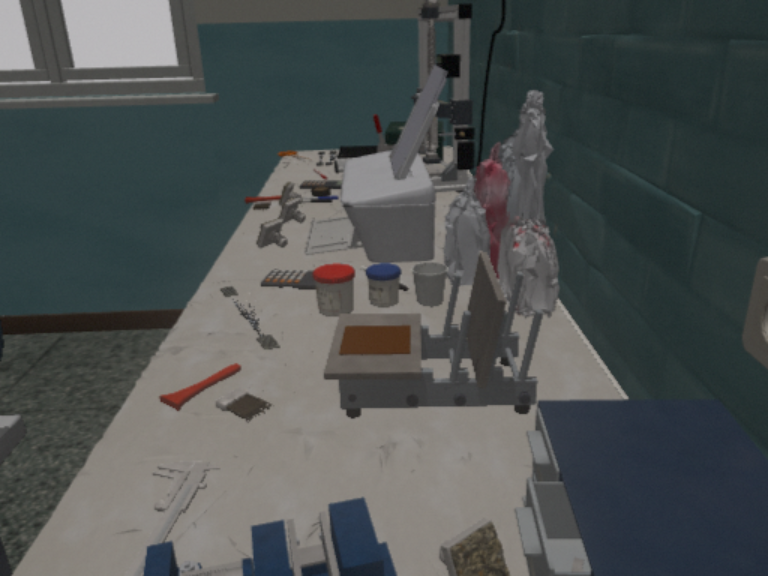

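The top view shows the panel at about (403–503, 272–344) and the standing panel at (410–513, 205–243). The tubs and cup are at x≈270–320, clear of the panel. I'll zoom in for the rack pose.

```bash
python3 - <<'E'
import cv2
from station import r
t=r.snapshot("top")["frame"][115:240,255:355,::-1]; s=r.snapshot("side")["frame"][155:285,210:370,::-1]
cv2.imwrite("pics/t1.png",cv2.resize(t,None,fx=4.5,fy=4.5,interpolation=cv2.INTER_CUBIC))
cv2.imwrite("pics/s1.png",cv2.resize(s,None,fx=4.5,fy=4.5,interpolation=cv2.INTER_CUBIC))
E
```

```text
(no output)
```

View pics/t1.png

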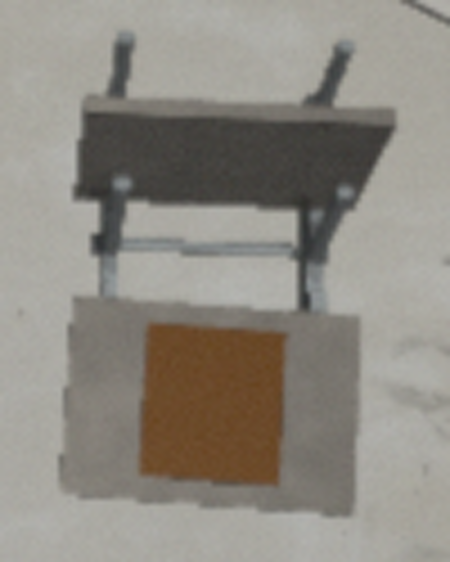

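View pics/s1.png

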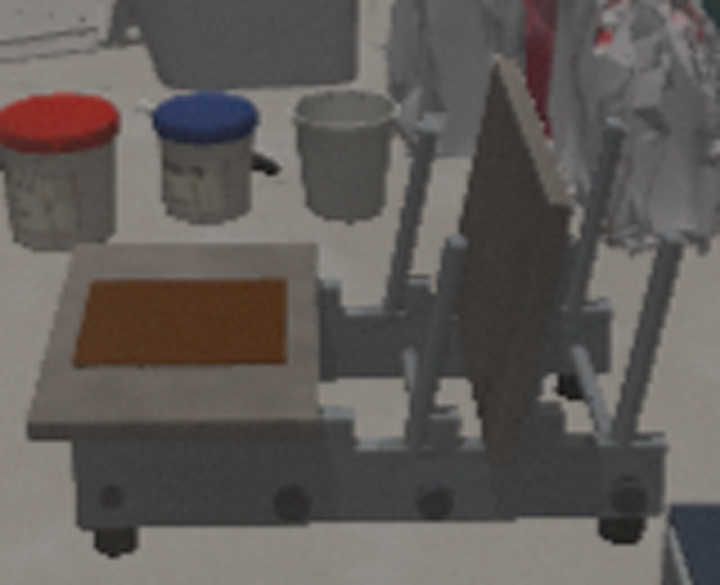

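The zoomed top view shows front tooth tops at (122,183) and (345,192), third tooth tops at (124,38) and (344,46), and panel corners at (75,297), (360,316), (353,515) and (63,490). In the side view the panel's near edge overhangs the rack front, and its far edge stops short of the notch.

```bash
cat >geo.py <<'E'
import numpy as np
def back(s,uv,z):
    R,t=np.array(s["R"]),np.array(s["t"]); d=R.T@[(uv[0]-s["cx"])/s["fx"],(uv[1]-s["cy"])/s["fy"],1]; c=-R.T@t
    return c+d*(z-c[2])/d[2]
E
python3 - <<'E'
from station import r
from geo import *
s=r.snapshot("top"); w=r.snapshot("side")
f=lambda p,z:back(s,(255+p[0]/4.5-.4,115+p[1]/4.5-.4),z)
for n,p,z in [("tL",(122,183),.133),("tR",(345,192),.133),("t3L",(124,38),.133),("t3R",(344,46),.133),("fl",(75,297),.07),("fr",(360,316),.07),("nr",(353,515),.07),("nl",(63,490),.07)]: print(n,f(p,z).round(4))
g=lambda p,z:back(w,(210+p[0]/4.5-.4,155+p[1]/4.5-.4),z)
for n,p,z in [("fl",(317,243),.07),("fr",(320,425),.07),("nr",(28,425),.07),("nl",(75,243),.07),("tR",(455,240),.133),("tL",(430,118),.133),("restfront",(77,440),.06)]: print(n,g(p,z).round(4))
E
```

```text
tL [0.6921 0.2327 0.133 ]
tR [0.6877 0.1178 0.133 ]
t3L [0.7705 0.231  0.133 ]
t3R [0.7666 0.1156 0.133 ]
fl [0.6445 0.2548 0.07  ]
fr [0.6343 0.0985 0.07  ]
nr [0.5257 0.1061 0.07  ]
nl [0.5389 0.2617 0.07  ]
fl [0.6458 0.2536 0.07  ]
fr [0.6346 0.0931 0.07  ]
nr [0.5265 0.1019 0.07  ]
nl [0.5374 0.2636 0.07  ]
tR [0.6866 0.1147 0.133 ]
tL [0.6938 0.2401 0.133 ]
restfront [0.544  0.1066 0.06  ]
```

```bash
cat >>geo.py <<'E'
O=np.array([.6515,.177,0]); YAW=-1.9
c,s_=np.cos(np.radians(YAW)),np.sin(np.radians(YAW)); RR=np.array([[c,-s_,0],[s_,c,0],[0,0,1]])
def ori(down,flip): # tool forward, 'down' deg below horizontal
    return [180,90-down,YAW+180] if flip else [180,-(90-down),YAW]
def tcp(U,down): # U: rack (x,y,z) of the upper corner of the fingertip
    a=np.radians(down); z=np.array([np.cos(a),0,-np.sin(a)]); n=np.array([np.sin(a),0,np.cos(a)])
    return O+RR@(np.array(U)-.010*n-.182*z)
def tip(x,z): return O+RR@np.array([x,0,z+.182]) # vertical tool
def arc(th,s=.085,P=(.009,.046)):
    t=np.radians(th); return (P[0]-s*np.cos(t),0,P[1]+s*np.sin(t))
E
python3 - <<'E'
from station import r
from geo import *
for flip in(0,1):
    print(flip,"push",[np.round(q,0) if (q:=r.inverse_kinematics(tip(x,.064),ori(90,flip))) is not None else None for x in(-.15,-.095)])
    for down in(25,35,45):
        L=[tcp(u,down) for u in[(-.16,0,.03),(-.07,0,.03),arc(10),arc(50),arc(100)]]
        print(flip,down,[None if (q:=r.inverse_kinematics(p,ori(down,flip))) is None else np.round(q).astype(int).tolist() for p in L])
E
```

```text
0 push [array([ 16.,  -3.,  95.,  -0.,  88., 108.]), array([ 15.,   4.,  87.,  -0.,  88., 107.])]
0 25 [None, None, None, None, None]
0 35 [None, None, [28, -28, 133, -47, 34, 150], [26, -27, 127, -40, 36, 141], [21, -17, 117, -37, 33, 136]]
0 45 [[32, -39, 138, -33, 47, 139], [25, -22, 127, -31, 38, 135], [25, -26, 126, -29, 42, 132], [23, -24, 119, -25, 45, 126], [19, -14, 109, -22, 44, 122]]
1 push [array([ 16.,  -3.,  95.,   0.,  88., -72.]), array([ 15.,   4.,  87.,   0.,  88., -73.])]
1 25 [None, [30, -21, 138, -86, 29, 10], [30, -27, 138, -76, 30, -1], [28, -28, 133, -65, 30, -14], [23, -18, 123, -64, 25, -17]]
1 35 [None, [27, -24, 133, -53, 30, -24], [28, -28, 133, -47, 34, -30], [26, -27, 127, -40, 36, -39], [21, -17, 117, -37, 33, -44]]
1 45 [[32, -39, 138, -33, 47, -41], [25, -22, 127, -31, 38, -45], [25, -26, 126, -29, 42, -48], [23, -24, 119, -25, 45, -54], [19, -14, 109, -22, 44, -58]]
```

```bash
python3 - <<'E'
from station import r
from geo import *
import cv2
o=ori(90,1)
r.reach(tip(-.15,.13),o); r.servo_line(tip(-.15,.0635),speed=.12)
f0=np.array(r.sense()["contact_force"]); ax=RR[:,0]
r.servo_line(tip(-.128,.0635),speed=.1)
x=-.128
while x<-.085:
    x+=.003; r.servo_line(tip(x,.0635),speed=.05)
    s=r.sense(); f=s["contact_force"]-f0; print(round(x,3),f.round(1),np.round(s["torque"],2),round(s["clock"],2))
    if -f@ax>8: break
cv2.imwrite("pics/t2.png",cv2.resize(r.snapshot("top")["frame"][115:240,255:355,::-1],None,fx=3,fy=3))
E
```

```text
-0.125 [ 0.4  0.2 -0.4] [ 0.11 -0.15  0.01] 4.39
-0.122 [-2.6  0.2  3.1] [0.08 0.45 0.05] 4.64
-0.119 [-2.1 -0.   3. ] [0.21 0.33 0.01] 4.89
-0.116 [-1.7 -0.5  1.3] [0.23 0.23 0.1 ] 5.14
-0.113 [-1.4  0.5  1.4] [0.13 0.23 0.05] 5.39
-0.11 [-1.8  0.6  2.5] [0.11 0.17 0.05] 5.64
-0.107 [-2.2 -0.3  1.7] [0.11 0.14 0.01] 5.89
-0.104 [-1.9  1.6  1.5] [0.12 0.1  0.05] 6.14
-0.101 [-1.1  0.4  1.4] [0.17 0.07 0.03] 6.39
-0.098 [-8.1  0.5  5.4] [ 0.02  1.27 -0.36] 6.64
```

```bash
python3 - <<'E'
from station import r
from geo import *
import cv2
r.servo_line(tip(-.0968,.0635),speed=.03); s=r.sense(); print(s["contact_force"],s["torque"],s["clock"])
r.servo_line(tip(-.12,.0635),speed=.15);r.servo_line(tip(-.15,.12),speed=.2)
a=cv2.resize(r.snapshot("top")["frame"][115:240,255:355,::-1],None,fx=3.6,fy=3.6)
b=cv2.resize(r.snapshot("side")["frame"][155:285,210:340,::-1],(450,450))
cv2.imwrite("pics/t3.png",np.hstack([a[:450],b]))
E
```

```text
[-13.3776859   -0.51061556   7.00152118] [ 0.01121758  2.14523917 -0.39653667] 6.9417
```

View pics/t3.png

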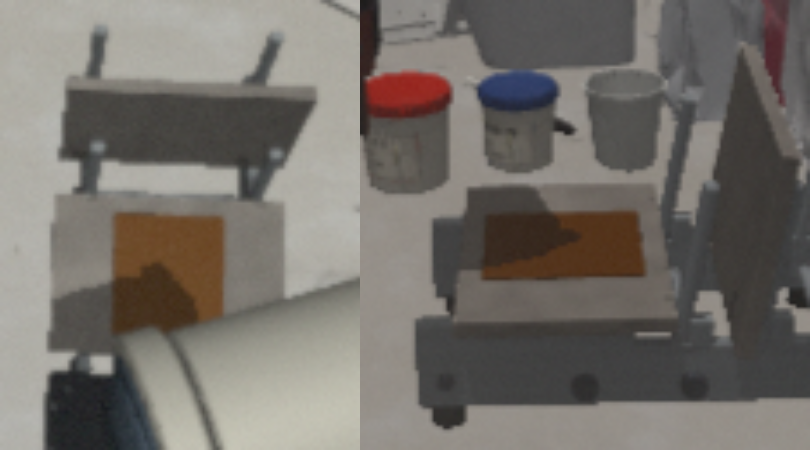

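The panel is now square against both front teeth (far edge at y≈195–202 in the left crop). Next I insert the closed fingers under the near edge and lift.

```bash
python3 - <<'E'
from station import r
from geo import *
import cv2
D=45;o=ori(D,1)
r.grab(5)
r.reach(tcp((-.14,0,.12),D),o)
r.servo_line(tcp((-.135,0,.030),D),speed=.15)
r.servo_line(tcp((-.076,0,.030),D),speed=.12)
s=r.sense(); f0=s["contact_force"]; print(s["clock"],f0)
for th in (0,8,16,24,32,40,48,56):
    r.servo_line(tcp(arc(th),D),speed=.07); s=r.sense(); f=s["contact_force"]-f0
    print(th,f.round(1),round(s["clock"],2))
    if np.linalg.norm(f)>15: break
b=cv2.resize(r.snapshot("side")["frame"][130:285,200:355,::-1],(560,560)); cv2.imwrite("pics/s4.png",b)
E
```

```text
11.3083 [-0.10698732  0.47143379  0.51767223]
0 [-1.4  0.7 -0.5] 11.68
8 [-3.2  0.7 -2.1] 12.0
16 [-2.9 -0.3 -2.3] 12.32
24 [-1.9 -0.7 -2. ] 12.63
32 [-1.2 -0.8 -1.7] 12.95
40 [ 0.1 -0.1 -1. ] 13.27
48 [-1.6 -0.4 -0.6] 13.58
56 [-2.4 -0.6  0.6] 13.9
```

View pics/s4.png

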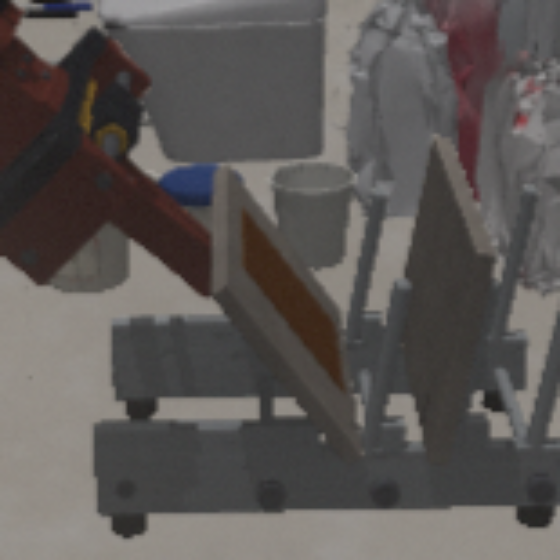

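The panel is tilted about 55°. Its foot is in the notch at (355,455) and the finger is on the bare underside at (212,270), so I continue.

```bash
python3 - <<'E'
from station import r
from geo import *
import cv2
D=45
for th in (64,72,80,85,89,92,95,98,100,102):
    r.servo_line(tcp(arc(th),D),speed=.07 if th<82 else .04); s=r.sense(); f=s["contact_force"]
    print(th,f.round(1),round(s["clock"],2))
    if np.linalg.norm(f)>9 or (th>95 and f[0]<-4): break
r.wait(.2)
b=cv2.resize(r.snapshot("side")["frame"][110:285,200:375,::-1],(560,560)); cv2.imwrite("pics/s5.png",b)
E
```

```text
64 [-1.3  0.3  0. ] 14.27
72 [-0.2 -0.   0.6] 14.58
80 [-0.1  0.3  0.6] 14.9
85 [ 0.1 -0.   0.2] 15.23
89 [-0.6 -0.7 -0.1] 15.53
92 [ 0.5 -0.3 -0.5] 15.79
95 [0.  0.6 0.3] 16.05
98 [-0.8  0.1 -0.5] 16.31
100 [-4.  -0.1  1.4] 16.56
```

View pics/s5.png

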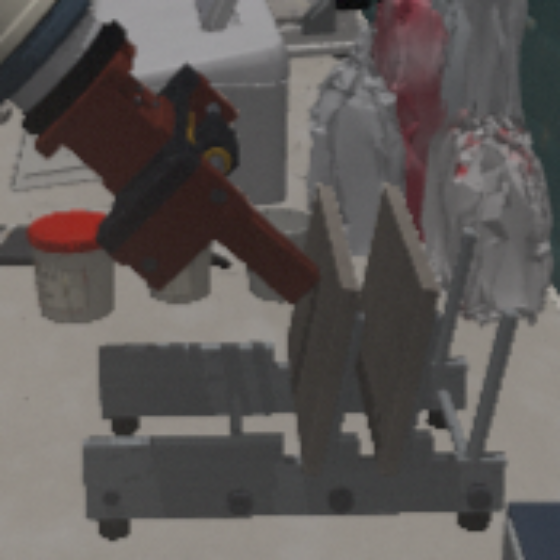

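The panel stands in the front slot, leaning on the teeth and parallel to the other panel. I'll retreat straight back and check.

```bash
python3 - <<'E'
from station import r
from geo import *
import cv2
D=45; u=np.array(arc(100))
r.servo_line(tcp(u+[-.06,0,.01],D),speed=.1)
r.servo_line(tcp(u+[-.12,0,.06],D),speed=.15)
r.wait(.5); s=r.sense(); print(s["clock"],s["contact_force"].round(1))
a=cv2.resize(r.snapshot("side")["frame"][110:285,200:375,::-1],(390,390))
b=cv2.resize(r.snapshot("top")["frame"][90:250,170:370,::-1],(488,390))[:, :400]
cv2.imwrite("pics/s6.png",np.hstack([a,b]))
E
```

```text
18.7333 [ 0.2 -0.9 -0.7]
```

View pics/s6.png

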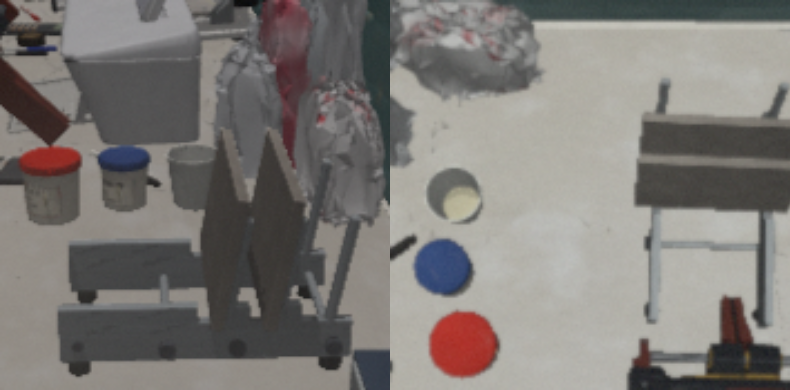

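Both panels stand parallel in their slots, the tubs and cup are untouched, and the fingers are clear of everything, so I hand in.

```bash
python3 -c "
from station import r
print(r.hand_in())"
```

```text
the job is handed in; nothing more can be done
None
```

The primed panel stands in the front slot, leaning back on the teeth with its primed face away from the robot; the robot let go and pulled clear, the other panel, tubs and cup look unmoved in the final pictures, and the job was handed in at about 19 s of the 40 s allowed.

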